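# Clear the rinse dish and set the glass diffuser in it

## Robot

A 6-joint arm with a two-finger parallel gripper is mounted at the origin on the work surface. World frame = base frame: x ahead of the robot, y to its left, z up, the work surface at z = 0. Lengths are in m, angles in rad, forces in N, time in s.
With the tool pointing down it reaches from about 0.35 to 0.775 m from the base axis. Payload 5.5 kg.
Tool frame: the origin (TCP) lies between the finger pads; the fingertips stand 19 mm ahead of it and the grasp point (between the pads) is the TCP; z points along the fingers, x is the direction in which the jaws open and shut, and the axes are right-handed (so a half turn about z gives the same grasp; the last joint's range is limited). The gripper opens to 85 mm and grips with 20 to 120 N. Pads are 22 mm wide; open, the fingers measure 114 mm over their backs; the gripper's body (76 mm by 85 mm) begins 54 mm behind the grasp point. The pads swing forward as they close: fully open they stand 13 mm farther back than shut.
Start: joints at [-1.309, 0.313, 0.046, 1.304, 0, 1.431], TCP at [0.225, -0.529, 0.25] pointing down, gripper open.
Joint ranges: [-2.76, 2.76], [-0.86, 1.69], [-1.03, 1.26], [-2.2, 2.34], [-1.47, 1.5], [-3.14, 3.14]. Speed limits (rad/s): [2.57, 2.57, 3.14, 3.14, 3.14, 3.14].

## Interface

Orientations are given as a unit quaternion [w, x, y, z].
In Python, from workcell import env gives the robot as it stands. The module is installed in compiled form; this text tells all that it offers.
- The arm moves only by the tool carry_out, never from a script. Its argument "steps" is a list of rows, each a list of 7 numbers: the gripper command: -1 is shut, 1 is fully open, values between are in proportion, then the shift along the tool's x, y, z in m, then the turn, a rotation vector about the tool's x, y, z in rad. A call has 1 to 20 rows; each row shifts and turns the commanded pose from where the row before left it, along the tool's axes as they then stand; what a row does not reach is not made up. A row lasts 1/8 s, in which the tool goes at most 62.5 mm and 10.7 degrees, less where a joint would pass 70% of its speed; a pose out of reach is approached as far as the arm can. A call with a gripper value outside its range is refused whole. The fingers move at their own pace and stop on an object; "grip_force" is the grip in N (left out, the last holds). Time passes only in rows, so rows that do not move let the fingers close. It gives the time, the measured TCP pose, the force and the opening at its end, in the units of the state.
- env.get_state(): the state, without advancing time (a new reading comes with each control period).
- env.read_camera(name): name is "scene" or "top" or "wrist"; returns a dict with "color" (480x640x3 uint8, red, green, blue), "K" (3x3 intrinsics, pixels), "dist" ([k1, k2, p1, p2, k3] as OpenCV has them; the pictures are not rectified), "R" (3x3) and "t" (3): a world point X has camera coordinates R X + t. Camera axes: x right, y down, z forward; pixel columns grow to the right and rows downward; lengths in m; the calibration is good to about 2 mm. A picture is of the moment at which its call begins. There is no depth.
- env.hand_in(): hands the job in, once; it reports no verdict.
The state is a dict: "clock": time; "joint_pos": joint angles; "qvel": joint speeds; "tau": joint torques, N m; "tcp_pos": TCP position; "orientation": TCP orientation; "wrist_force": force on the tool from outside, world axes, zero at the start; "ft_torque": the same for the moment, N m; "finger_gap": finger opening in m.
Only numpy, scipy, OpenCV 4.12 (cv2) and the standard library are available. Lean on these libraries where they do the work, as an engineer would, in place of code of your own. Each camera call takes 0.05 s, during which the arm holds its last target. There are 200 camera calls.

## Task

The clear glass diffuser is due for a clean, but a terracotta pot is standing in the way in the white rinse dish. First lift the pot out and stand it upright near the middle of the grey drying mat, then take the diffuser from the turntable and stand it upright in the middle of the dish. Set each one down rather than dropping it, and let go of it.

Things in the scene. Friction and masses are not known exactly. Their poses are not given: they have to be found in the camera images.
- pot_center (a point): Loose straight-sided round terracotta pot, open at the top, 56 mm across and 65 mm tall, about 130 g, standing mouth up near the middle of the dish at the start. This point is on its axis, half-way up (32.5 mm above its underside); its z axis points out of the mouth. It can be gripped across its outside at any yaw.
- diffuser_center (a point): Loose upright clear glass cylinder with a white ceramic disc on top, 36 mm across, 60 mm tall, about 70 g. It stands near the rim of a fixed round teal turntable (280 mm across, top 24 mm above the table); other things there are under 50 mm tall and 120 mm or more away, centre to centre. This point is on its axis, half-way up (30 mm above its underside); z points up. Grip it at any yaw.
- dish: Shallow round white ceramic rinse dish, fixed to the table, 144 mm across the rim and 14 mm high, wall 4 mm, flat inner floor about 128 mm across and 5 mm above the table. Origin at the centre of its underside, on the table; z up. It and the mat may stand either way round.
- mat: Flat square grey drying mat with thin dark ribs, firm, fixed to the table, 150 x 150 mm and 4 mm thick. Origin at the centre of its underside, on the table; z up.
Mind the look-alikes: they are no part of the job. Of the things like the mat, leave any that is turquoise; of the rest the smaller one is meant.

How it is judged:
On the way, in this order (a step that is already met when the one before it is completed fails the run):
1. the pot stands upright on the mat, released (horizontal distance between pot_center and mat below 0.045 m and z of pot_center in the frame of mat between 0.0305 and 0.0425 m and angle between pot_center's own z axis and vertical below 0.175 rad and contact force between pot and the fingers below 0.05 N and linear speed of pot below 0.02 m/s), for 0.2 s.
2. then the diffuser stands upright in the middle of the dish, released (horizontal distance between diffuser_center and dish below 0.02 m and z of diffuser_center in the frame of dish between 0.029 and 0.041 m and angle between diffuser_center's own z axis and vertical below 0.175 rad and contact force between diffuser and the fingers below 0.05 N and linear speed of diffuser below 0.02 m/s), for 0.2 s.
At the end, for the whole second after the job is handed in: The terracotta pot stands upright (within 10 degrees) on the mat, its axis within 45 mm of the mat's centre, and the glass diffuser stands upright (within 10 degrees) on the dish's floor, its axis within 20 mm of the dish's centre; both released and at rest (all of step 1 and all of step 2); the robot touches nothing.
It fails at once if the pot is let go more than 20 mm above the mat (horizontal distance between pot_center and mat below 0.08 m and z of pot_center in the frame of mat above 0.0565 m and contact force between pot and the fingers below 0.05 N).
It fails at once if the diffuser is let go more than 20 mm above the dish's floor (horizontal distance between diffuser_center and dish below 0.08 m and z of diffuser_center in the frame of dish above 0.055 m and contact force between diffuser and the fingers below 0.05 N).
It also fails if it takes over 58 s, if anything falls off the work surface, if the arm or the gripper's body presses on something with over 40 N, if the wrist force passes 120 N, or if a joint passes its speed limit or range.

## Working session

There is one attempt and no reset: what is moved stays moved. The work goes in short steps, Python scripts to look and compute and a tool call to move; the robot and the scene stay as the last step left them, time stands still between calls to the robot, and variables do not carry over. Pictures are saved under pics/ and viewed, about 8 in all and at most 12, crops included, and the job is handed in when it is done.

Besides the shell and the picture viewer there is one more tool, called as name(argument=value, ...), one argument or row to a line, values as JSON. carry_out: Moves the arm, as the interface text tells. Its arguments: {"type":"object","properties":{"steps":{"type":"array","items":{"type":"array","items":{"type":"number"}}},"grip_force":{"type":"number"}},"required":["steps"]}

```bash
mkdir -p pics; cat > h.py <<'E'
import numpy as np, cv2
from workcell import env
def cam(n,f=None):
    c=env.read_camera(n)
    if f: cv2.imwrite('pics/'+f,c['color'][:,:,::-1])
    return c
def ray(c,u,v,z):
    p=cv2.undistortPoints(np.array([[[u,v]]],float),np.array(c['K']),np.array(c['dist']))[0,0]
    R=np.array(c['R']);t=np.array(c['t']);o=-R.T@t;d=R.T@np.array([p[0],p[1],1])
    return o+d*(z-o[2])/d[2]
def proj(c,X):
    return cv2.projectPoints(np.array([X],float),cv2.Rodrigues(np.array(c['R']))[0],np.array(c['t'],float),np.array(c['K']),np.array(c['dist']))[0][0,0]
E
python3 - <<'E'
from h import *
a=cam('top','top.png');b=cam('scene','scene.png')
s=env.get_state();print(s['clock'],s['tcp_pos'],s['orientation'],s['finger_gap'])
for c in(a,b):print(-np.array(c['R']).T@c['t'])
E
```

```text
0.1 [ 0.22472765 -0.52881198  0.24950012] [-5.35103616e-04  8.33968237e-01 -5.51811863e-01 -6.01237288e-04] 0.08531641898496113
[ 0.39450949 -0.06702502  1.44322229]
[0.95486287 0.57513997 1.03551103]
```

View pics/top.png

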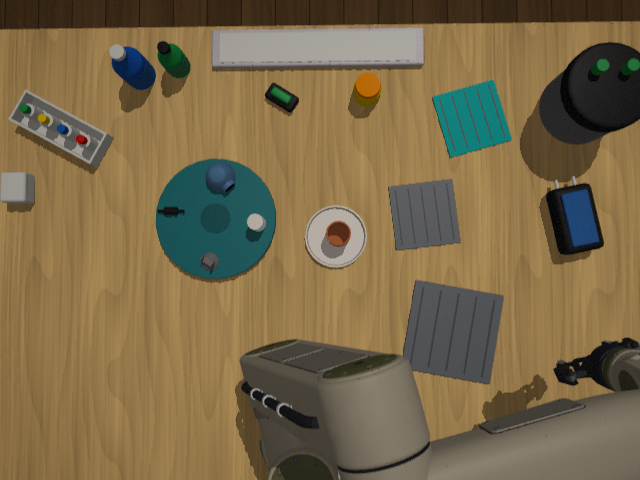

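View pics/scene.png

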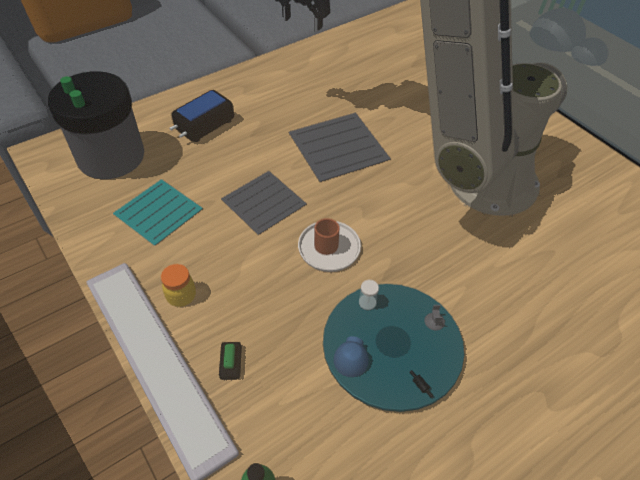

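Three things look like the mat in the top view: turquoise (472,118), small grey (425,215) and large grey (453,332). The small grey one fits, being non-turquoise and the smaller of the rest. The pot is in the dish at (338,234). The diffuser is the white disc at (256,223), or (369,290) in the scene view. I'll confirm these in an enlarged crop.

```bash
python3 - <<'E'
import cv2
a=cv2.imread('pics/top.png')[170:390,230:510];cv2.imwrite('pics/c1.png',cv2.resize(a[:100],None,fx=2.8,fy=2.8,interpolation=2))
b=cv2.imread('pics/scene.png')[160:330,210:410]
x=cv2.resize(a,(764,600),interpolation=2);cv2.imwrite('pics/c1.png',x)
cv2.imwrite('pics/c2.png',cv2.resize(b,None,fx=3.5,fy=3.5,interpolation=2))
E
```

```text
(no output)
```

View pics/c1.png

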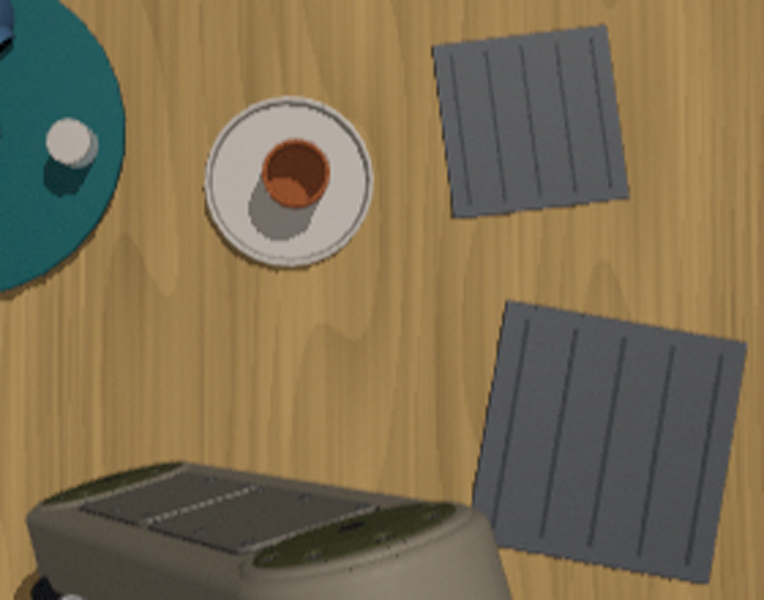

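View pics/c2.png

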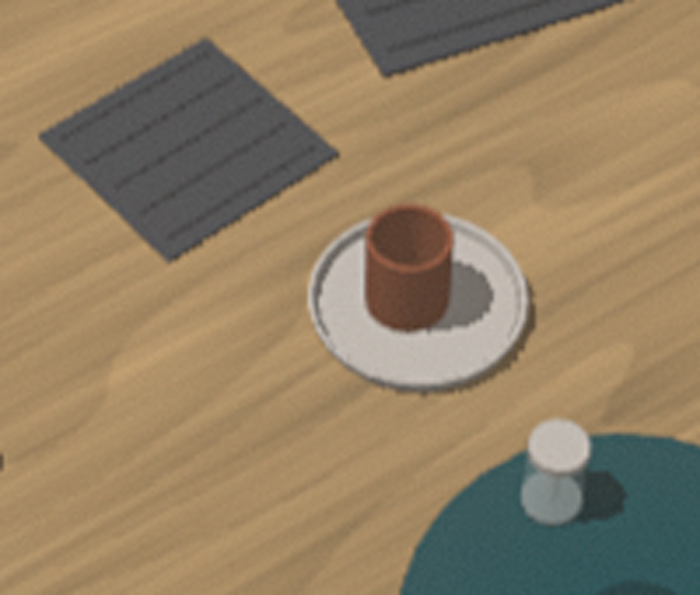

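The crops confirm the small grey mat: c1 corners (433,45), (606,26), (629,198), (453,217). The pot mouth is at (296,173), the dish rim centre at (289,182) and the diffuser's top at (71,142).

```bash
python3 - <<'E'
from h import *
a=cam('top');b=cam('scene')
T=lambda u,v,z:ray(a,(u+.5)/2.7286+230-.5,(v+.5)/2.7273+170-.5,z)[:2]
S=lambda u,v,z:ray(b,(u+.5)/3.5+210-.5,(v+.5)/3.5+160-.5,z)[:2]
M=[T(*p,.004) for p in[(433,45),(606,26),(629,198),(453,217)]]
N=[S(*p,.004) for p in[(41,134),(206,39),(338,153),(171,260)]]
print('mat',np.mean(M,0),np.mean(N,0),[np.linalg.norm(M[i]-M[i-1]).round(3) for i in range(4)])
print('pot',T(296,173,.07),S(409,237,.07))
print('dish',T(289,182,.014),S(419,300,.014), T(373,182,.014)-T(205,182,.014))
print('dif',T(71,142,.084),S(559,445,.084))
import scipy.spatial.transform as t
q=env.get_state()['orientation'];print(t.Rotation.from_quat(q[[1,2,3,0]]).as_matrix().round(3))
E
```

```text
mat [ 0.51593893 -0.26740108] [ 0.51425995 -0.26603286] [np.float64(0.148), np.float64(0.148), np.float64(0.148), np.float64(0.15)]
pot [ 0.46920234 -0.06803022] [ 0.46908181 -0.06733916]
dish [ 0.46464948 -0.06211357] [ 0.46628343 -0.0574409 ] [-0.00067422 -0.14207775]
dif [0.49442977 0.11363666] [0.49440175 0.11671514]
[[ 0.391 -0.92  -0.   ]
 [-0.92  -0.391  0.001]
 [-0.001 -0.    -1.   ]]
```

carry_out(
  steps=[
    [1, 0, 0, 0, 0, 0, -0.167],
    [1, 0, 0, 0, 0, 0, -0.167],
    [1, 0, 0, 0, 0, 0, -0.167],
    [1, 0, 0, 0, 0, 0, -0.167],
    [1, 0, 0, 0, 0, 0, -0.167],
    [1, 0, 0, 0, 0, 0, -0.167],
    [1, 0, 0, 0, 0, 0, -0.167],
    [1, 0.0203, -0.0384, 0, 0, 0, 0],
    [1, 0.0203, -0.0384, 0, 0, 0, 0],
    [1, 0.0203, -0.0384, 0, 0, 0, 0],
    [1, 0.0203, -0.0384, 0, 0, 0, 0],
    [1, 0.0203, -0.0384, 0, 0, 0, 0],
    [1, 0.0203, -0.0384, 0, 0, 0, 0],
    [1, 0.0203, -0.0384, 0, 0, 0, 0],
    [1, 0.0203, -0.0384, 0, 0, 0, 0],
    [1, 0.0203, -0.0384, 0, 0, 0, 0],
    [1, 0.0203, -0.0384, 0, 0, 0, 0],
    [1, 0.0203, -0.0384, 0, 0, 0, 0],
    [1, 0.0203, -0.0384, 0, 0, 0, 0],
  ],
  grip_force=30,
)

```text
clock: 2.58
tcp_pos: [0.4689, -0.0671, 0.2503]
orientation: [0.0, 1.0, -0.0, 0.0]
wrist_force: [1.3, -0.1, 0.9]
finger_gap: 0.0852
```

```bash
python3 - <<'E'
from h import *
c=cam('wrist','w1.png')
for X in([.469,-.068,.07],[.465,-.061,.014]):print(proj(c,X))
s=env.get_state();print(s['clock'],s['tcp_pos'],s['orientation'],s['joint_pos'])
E
```

```text
[323.9550599 219.7345435]
[319.70371191 199.08522318]
2.625 [ 0.47054564 -0.06353766  0.25021696] [-1.37906474e-03  9.99997268e-01  1.69570934e-03  8.28985391e-04] [-0.30539281  0.11865641 -0.2015928   1.24980044  0.00313028  1.26201326]
```

View pics/w1.png

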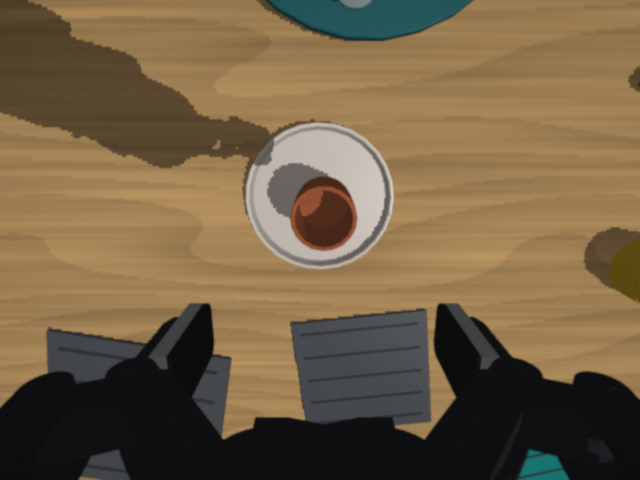

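The wrist view shows the pot mouth at (324,217) and the dish centre at (319,195), within 4 px of the prediction. I'll go down, grip and lift a little.

carry_out(
  steps=[
    [1, 0, 0, 0.03, 0, 0, 0],
    [1, 0, 0, 0.03, 0, 0, 0],
    [1, 0, 0, 0.03, 0, 0, 0],
    [1, 0, 0, 0.03, 0, 0, 0],
    [1, 0, 0, 0.03, 0, 0, 0],
    [1, 0, 0, 0.02, 0, 0, 0],
    [1, 0, 0, 0.02, 0, 0, 0],
    [1, 0, 0, 0.015, 0, 0, 0],
    [1, 0, 0, 0, 0, 0, 0],
    [1, 0, 0, 0, 0, 0, 0],
    [-1, 0, 0, 0, 0, 0, 0],
    [-1, 0, 0, 0, 0, 0, 0],
    [-1, 0, 0, 0, 0, 0, 0],
    [-1, 0, 0, 0, 0, 0, 0],
    [-1, 0, 0, 0, 0, 0, 0],
    [-1, 0, 0, 0, 0, 0, 0],
    [-1, 0, 0, 0, 0, 0, 0],
    [-1, 0, 0, 0, 0, 0, 0],
  ],
  grip_force=30,
)

```text
clock: 4.88
tcp_pos: [0.469, -0.0686, 0.0461]
orientation: [0.0, 1.0, 0.0, 0.001]
wrist_force: [-0.6, 0.4, 5.9]
finger_gap: 0.0551
```

carry_out(
  steps=[
    [-1, 0, 0, -0.015, 0, 0, 0],
    [-1, 0, 0, -0.025, 0, 0, 0],
    [-1, 0, 0, -0.03, 0, 0, 0],
    [-1, 0, 0, -0.03, 0, 0, 0],
    [-1, 0.004, 0.015, 0, 0, 0, 0],
    [-1, 0.006, 0.025, 0, 0, 0, 0],
    [-1, 0.006, 0.025, 0, 0, 0, 0],
    [-1, 0.006, 0.025, 0, 0, 0, 0],
    [-1, 0.006, 0.025, 0, 0, 0, 0],
    [-1, 0.006, 0.025, 0, 0, 0, 0],
    [-1, 0.006, 0.025, 0, 0, 0, 0],
    [-1, 0.004, 0.02, 0, 0, 0, 0],
    [-1, 0.002, 0.013, 0, 0, 0, 0],
    [-1, 0, 0, 0.03, 0, 0, 0],
    [-1, 0, 0, 0.03, 0, 0, 0],
    [-1, 0, 0, 0.015, 0, 0, 0],
    [-1, 0, 0, 0.01, 0, 0, 0],
    [-1, 0, 0, 0, 0, 0, 0],
  ],
)

```text
clock: 7.12
tcp_pos: [0.5144, -0.2663, 0.0601]
orientation: [-0.0, 1.0, 0.0, -0.0]
wrist_force: [0.3, -0.2, -1.7]
finger_gap: 0.055
```

```bash
python3 - <<'E'
from h import *
b=cam('scene')
s=env.get_state();print(s['clock'],s['tcp_pos'],s['wrist_force'],s['finger_gap'])
cv2.imwrite('pics/s2.png',cv2.resize(b['color'][100:280,180:420,::-1],None,fx=3,fy=3,interpolation=2))
E
```

```text
7.175 [ 0.51481964 -0.26661395  0.06081455] [ 0.30632912 -0.2785637  -1.42078317] 0.054728606872102646
```

View pics/s2.png

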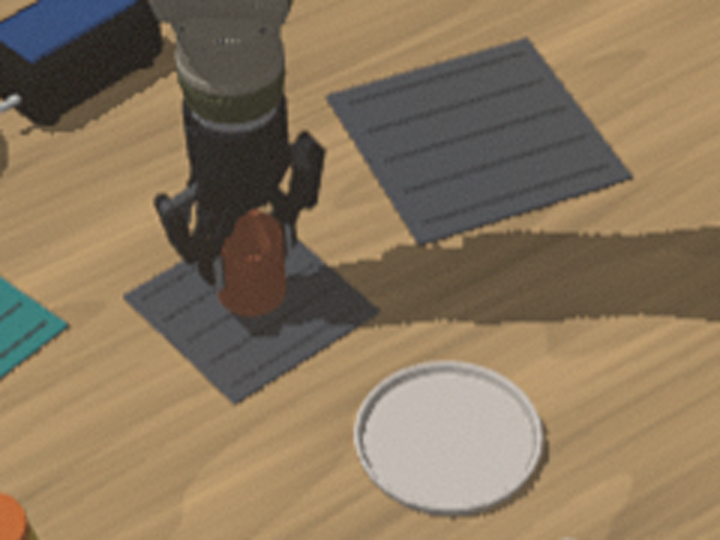

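The pot is held upright just above the small grey mat, with its base at about (252,300) in the crop. I'll lower it slowly.

carry_out(
  steps=[
    [-1, 0, 0, 0.005, 0, 0, 0],
    [-1, 0, 0, 0.005, 0, 0, 0],
    [-1, 0, 0, 0.003, 0, 0, 0],
    [-1, 0, 0, 0.0015, 0, 0, 0],
    [-1, 0, 0, 0, 0, 0, 0],
    [-1, 0, 0, 0, 0, 0, 0],
  ],
)

```text
clock: 7.92
tcp_pos: [0.5145, -0.2665, 0.0459]
orientation: [0.0, 1.0, 0.0, 0.0]
wrist_force: [0.6, -0.9, -1.2]
finger_gap: 0.0549
```

carry_out(
  steps=[
    [-1, 0, 0, 0.001, 0, 0, 0],
    [-1, 0, 0, 0.0007, 0, 0, 0],
    [-1, 0, 0, 0, 0, 0, 0],
    [-1, 0, 0, 0, 0, 0, 0],
  ],
)

```text
clock: 8.43
tcp_pos: [0.5147, -0.2666, 0.0452]
orientation: [0.0, 1.0, 0.0, 0.0]
wrist_force: [-2.0, 1.4, 4.9]
finger_gap: 0.0548
```

Contact is felt, so I'll release, rise and go above the diffuser.

carry_out(
  steps=[
    [0, 0, 0, 0, 0, 0, 0],
    [0.5, 0, 0, 0, 0, 0, 0],
    [1, 0, 0, 0, 0, 0, 0],
    [1, 0, 0, 0, 0, 0, 0],
    [1, 0, 0, 0, 0, 0, 0],
    [1, 0, 0, -0.015, 0, 0, 0],
    [1, 0, 0, -0.03, 0, 0, 0],
    [1, 0, 0, -0.04, 0, 0, 0],
    [1, 0, 0, -0.04, 0, 0, 0],
    [1, 0, 0, -0.04, 0, 0, 0],
  ],
)

```text
clock: 9.68
tcp_pos: [0.5145, -0.2664, 0.2117]
orientation: [0.0, 1.0, 0.0, 0.001]
wrist_force: [0.3, -0.2, -0.3]
finger_gap: 0.0854
```

carry_out(
  steps=[
    [1, -0.002, -0.0382, 0, 0, 0, 0],
    [1, -0.002, -0.0382, 0, 0, 0, 0],
    [1, -0.002, -0.0382, 0, 0, 0, 0],
    [1, -0.002, -0.0382, 0, 0, 0, 0],
    [1, -0.002, -0.0382, 0, 0, 0, 0],
    [1, -0.002, -0.0382, 0, 0, 0, 0],
    [1, -0.002, -0.0382, 0, 0, 0, 0],
    [1, -0.002, -0.0382, 0, 0, 0, 0],
    [1, -0.002, -0.0382, 0, 0, 0, 0],
    [1, -0.002, -0.0382, 0, 0, 0, 0],
    [1, 0, 0, 0, 0, 0, 0],
    [1, 0, 0, 0, 0, 0, 0],
  ],
)

```text
clock: 11.18
tcp_pos: [0.4946, 0.1154, 0.2098]
orientation: [0.0, 1.0, 0.0, 0.0]
wrist_force: [1.6, -0.2, -1.2]
finger_gap: 0.0854
```

```bash
python3 - <<'E'
from h import *
c=cam('wrist','w2.png');b=cam('top')
s=env.get_state();print(s['clock'],s['tcp_pos'],s['orientation'],s['wrist_force'],s['finger_gap'],s['joint_pos'])
print(proj(c,[.4945,.115,.084]),proj(c,[.465,-.061,.014]))
w=cv2.resize(c['color'],(480,360));t=cv2.resize(b['color'][160:280,290:480],(480,303),interpolation=2)
cv2.imwrite('pics/w2.png',np.vstack([w,t[:240]])[:,:,::-1])
E
```

```text
11.275 [0.49463195 0.11470323 0.20945891] [ 1.60899789e-04  9.99999797e-01 -5.68052402e-04  2.37719411e-04] [-0.08716731 -0.22443822 -0.55613174] 0.08515225017421338 [ 6.98524892e-02  1.99886858e-01 -2.05034648e-01  1.16542320e+00
 -3.54454984e-04  1.64178484e+00]
[323.73821543 237.43607375] [294.01546867 386.48735101]
```

View pics/w2.png

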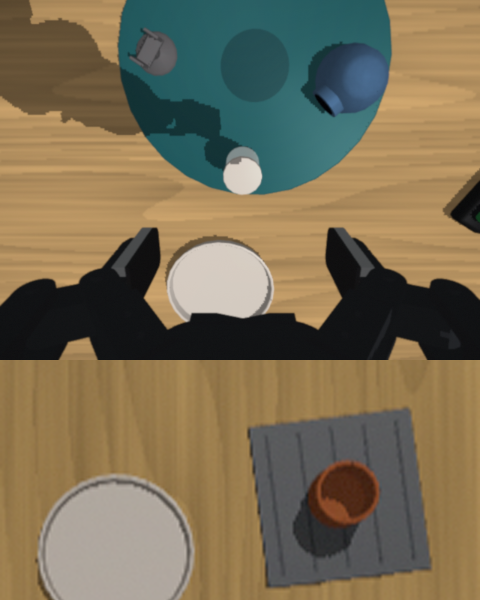

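The pot stands upright near the centre of the mat. The diffuser's top is at full-frame wrist pixel (323,235), against a prediction of (324,237). I'll descend and grip.

carry_out(
  steps=[
    [1, 0, -0.001, 0.03, 0, 0, 0],
    [1, 0, 0, 0.03, 0, 0, 0],
    [1, 0, 0, 0.03, 0, 0, 0],
    [1, 0, 0, 0.025, 0, 0, 0],
    [1, 0, 0, 0.02, 0, 0, 0],
    [1, 0, 0, 0.015, 0, 0, 0],
    [1, 0, 0, 0.0015, 0, 0, 0],
    [1, 0, 0, 0, 0, 0, 0],
    [1, 0, 0, 0, 0, 0, 0],
    [-1, 0, 0, 0, 0, 0, 0],
    [-1, 0, 0, 0, 0, 0, 0],
    [-1, 0, 0, 0, 0, 0, 0],
    [-1, 0, 0, 0, 0, 0, 0],
    [-1, 0, 0, 0, 0, 0, 0],
    [-1, 0, 0, 0, 0, 0, 0],
    [-1, 0, 0, 0, 0, 0, 0],
    [-1, 0, 0, 0, 0, 0, 0],
    [-1, 0, 0, 0, 0, 0, 0],
  ],
  grip_force=30,
)

```text
clock: 13.52
tcp_pos: [0.4947, 0.1166, 0.0579]
orientation: [-0.0, 1.0, 0.0, 0.0]
wrist_force: [-1.7, 1.4, 5.2]
finger_gap: 0.0353
```

carry_out(
  steps=[
    [-1, 0, 0, -0.015, 0, 0, 0],
    [-1, 0, 0, -0.025, 0, 0, 0],
    [-1, 0, 0, -0.025, 0, 0, 0],
    [-1, 0, 0, -0.015, 0, 0, 0],
    [-1, -0.003, 0.0165, 0, 0, 0, 0],
    [-1, -0.004, 0.025, 0, 0, 0, 0],
    [-1, -0.004, 0.025, 0, 0, 0, 0],
    [-1, -0.004, 0.025, 0, 0, 0, 0],
    [-1, -0.004, 0.025, 0, 0, 0, 0],
    [-1, -0.004, 0.025, 0, 0, 0, 0],
    [-1, -0.004, 0.02, 0, 0, 0, 0],
    [-1, -0.0027, 0.015, 0, 0, 0, 0],
    [-1, 0, 0, 0, 0, 0, 0],
    [-1, 0, 0, 0.03, 0, 0, 0],
    [-1, 0, 0, 0.03, 0, 0, 0],
    [-1, 0, 0, 0.015, 0, 0, 0],
    [-1, 0, 0, 0.008, 0, 0, 0],
    [-1, 0, 0, 0, 0, 0, 0],
  ],
)

```text
clock: 15.78
tcp_pos: [0.4645, -0.0595, 0.0542]
orientation: [-0.0, 1.0, 0.0, -0.0]
wrist_force: [-0.1, -0.4, -0.2]
finger_gap: 0.0354
```

```bash
python3 - <<'E'
from h import *
b=cam('scene')
s=env.get_state();print(s['clock'],s['tcp_pos'],s['wrist_force'],s['finger_gap'])
cv2.imwrite('pics/s3.png',cv2.resize(b['color'][150:310,210:410,::-1],None,fx=3.5,fy=3.5,interpolation=2))
E
```

```text
15.825 [ 0.46496142 -0.05973984  0.05479077] [ 0.38629303 -0.41151122 -0.04326122] 0.03532649691674131
```

View pics/s3.png

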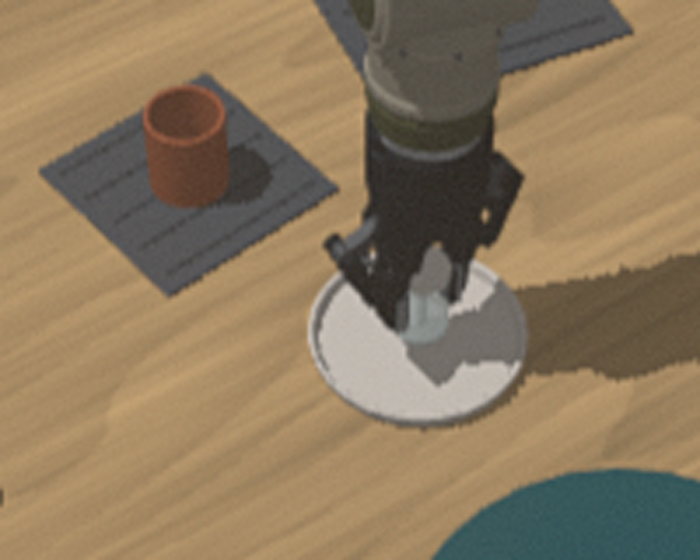

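The pot stands on the mat at (187,145). The diffuser is held upright over the dish, its base near (425,325). I'll lower it slowly by about 15 mm.

carry_out(
  steps=[
    [-1, 0, 0, 0.005, 0, 0, 0],
    [-1, 0, 0, 0.005, 0, 0, 0],
    [-1, 0, 0, 0.003, 0, 0, 0],
    [-1, 0, 0, 0.0015, 0, 0, 0],
    [-1, 0, 0, 0.001, 0, 0, 0],
    [-1, 0, 0, 0, 0, 0, 0],
    [-1, 0, 0, 0, 0, 0, 0],
  ],
)

```text
clock: 16.7
tcp_pos: [0.4649, -0.06, 0.0392]
orientation: [0.0, 1.0, -0.0, 0.0]
wrist_force: [0.3, 0.1, -0.4]
finger_gap: 0.0355
```

carry_out(
  steps=[
    [-1, 0, 0, 0.0008, 0, 0, 0],
    [-1, 0, 0, 0.0006, 0, 0, 0],
    [-1, 0, 0, 0, 0, 0, 0],
    [-1, 0, 0, 0, 0, 0, 0],
  ],
)

```text
clock: 17.2
tcp_pos: [0.465, -0.06, 0.0388]
orientation: [0.0, 1.0, 0.0, 0.0]
wrist_force: [-3.5, 0.7, 10.4]
finger_gap: 0.0351
```

Contact again. I'll release, rise and look.

carry_out(
  steps=[
    [-0.5, 0, 0, 0, 0, 0, 0],
    [0, 0, 0, 0, 0, 0, 0],
    [0.5, 0, 0, 0, 0, 0, 0],
    [1, 0, 0, 0, 0, 0, 0],
    [1, 0, 0, 0, 0, 0, 0],
    [1, 0, 0, 0, 0, 0, 0],
    [1, 0, 0, -0.015, 0, 0, 0],
    [1, 0, 0, -0.03, 0, 0, 0],
    [1, 0, 0, -0.04, 0, 0, 0],
    [1, 0, 0, -0.04, 0, 0, 0],
    [1, 0, 0, -0.04, 0, 0, 0],
    [1, 0, 0, -0.03, 0, 0, 0],
    [1, 0, -0.04, 0, 0, 0, 0],
    [1, 0, -0.04, 0, 0, 0, 0],
    [1, 0, -0.04, 0, 0, 0, 0],
    [1, 0, 0, 0, 0, 0, 0],
    [1, 0, 0, 0, 0, 0, 0],
  ],
)

```text
clock: 19.32
tcp_pos: [0.4647, 0.0599, 0.2326]
orientation: [0.0, 1.0, 0.0, -0.0]
wrist_force: [0.2, 0.6, -0.4]
finger_gap: 0.0853
```

```bash
python3 - <<'E'
from h import *
b=cam('scene')
s=env.get_state();print(s['clock'],s['tcp_pos'],s['wrist_force'],s['finger_gap'])
f=lambda X:(proj(b,X)-[210,150])*3.5
print(f([.465,-.06,.065]),f([.465,-.06,.014]))
cv2.imwrite('pics/s4.png',cv2.resize(b['color'][150:310,210:410,::-1],None,fx=3.5,fy=3.5,interpolation=2))
E
```

```text
19.375 [0.46478916 0.05947771 0.23258006] [ 0.19701086 -0.63570146 -0.15375457] 0.08528047688365384
[419.53240899 280.45283426] [417.0770839  330.31228481]
```

View pics/s4.png

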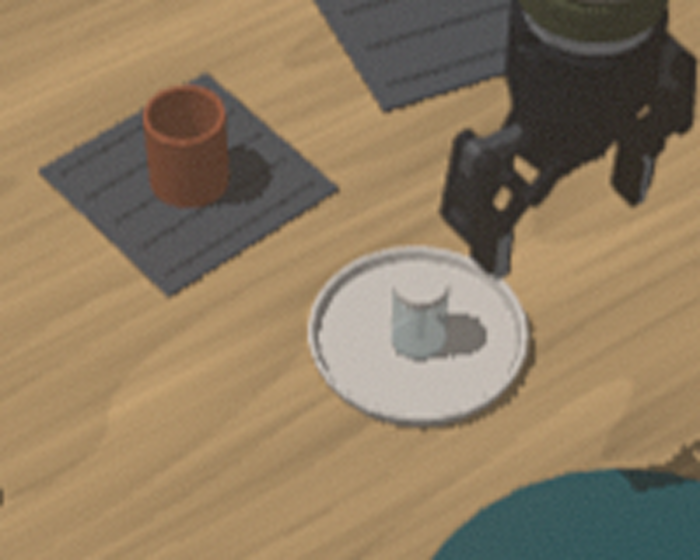

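The diffuser stands upright with its top at about (420,281) in the crop, against a prediction of (420,280). The dish rim is centred at about (418,336), predicted (417,330), and the pot is upright on the mat. I'm handing in.

```bash
python3 -c "
from workcell import env
print(env.hand_in())"
```

```text
the job is handed in; nothing more can be done
None
```

I moved the pot from the dish to the smaller grey mat, then moved the diffuser from the turntable to the middle of the dish. Each was lowered until I felt contact (about 5 N and 10 N on the wrist), then released. The job was handed in at about 19.4 s, and hand-in gives no verdict.

- **Last look:** in the final scene picture both objects stand upright and released. The gripper is open, about 0.23 m up and clear of everything.
- **Position:** the pot was set down at the mat's measured centre, good to about 2 mm. The diffuser is an estimated 3 mm or so from the dish's centre.
- **Disagreements:** the top and scene cameras differed by about 5 mm on the dish's centre and about 3 mm on the diffuser. Both are well within the 20 mm allowed, and no check failed.

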